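# Find the heavy side of a flywheel on the balancing stand

## Task

Take the crank handle of the flywheel on the balancing stand and turn the wheel at least one full turn by hand, feeling which side of it is heavy. Then turn the wheel so that its heavy side points straight down (within about 20 degrees) and finish still gripping the handle there, with the wheel at rest. Leave the wrench, the bottle and the bearing ring alone.

Things in the scene. Friction and masses are not known exactly. Their poses are not given: they have to be found in the camera images.
- stand: Steel balancing stand, fixed to the bench. Origin: bench level, below the axle, in the wheel's mid plane. The axle lies along the stand's y axis, 145 mm up. Base plate: x -75 to 75, y -170 to 20 mm, 14 mm high; pillar and bearing on the -y side (y -53 to -137 mm) are 179 mm high. The crank handle is on the +y side.
- wheel_centre (a point): Centre of the wheel, on the axle: a plain aluminium disc, 190 mm across, 28 mm thick; hub cap and bolt heads stand 8 mm out of its +y face. A heavy spot hidden inside, 68 mm from the axle, weighs about 0.6 kg (0.5 to 0.7); the rest is nearly balanced. Its place relative to the handle is different every time, anywhere round the circle, and cannot be seen, only felt. Site fixed to the stand.
- bearing_centre (a point): Middle of the wheel's bearing, 95 mm from the wheel centre on the stand's -y side. It drags with a constant 0.5 N m (7 N at the handle), more than the heavy spot can overcome (0.33 to 0.46 N m), so the wheel stays where it is left. Slow turning takes 0 to 13 N at the handle: least while the heavy spot sinks past axle level, most while it rises past it, 7 N with it at top or bottom.
- flywheel (a joint): Wheel angle about the stand's y axis, rad; no end stops, counts on past full turns. 0: handle straight above the axle; growing values carry it from the top towards the stand's +x. At angle a the handle's middle is at (75 sin a, 73, 145 + 75 cos a) mm in the stand's frame. It starts within 0.6 of 0.
- crank_grip: Black round crank handle, 18 mm thick, 80 mm long, parallel to the axle, spinning freely on its pin, so the hand need not turn with the wheel. Origin: its middle, 75 mm from the axle, 59 mm out from the wheel's face (its near end 19 mm out). Nothing else stands in the way of its circle. Only its y axis (along the handle) has a meaning.
- wrench: Loose open-ended wrench lying flat on the bench; a bystander. Origin: centre of its underside.
- oil_bottle: Loose grey bottle, 54 mm diameter, 130 mm high, standing; a bystander. Origin: centre of its underside.
- bearing: Loose steel bearing ring, 62 mm outer diameter, 16 mm high, lying flat; a bystander. Origin: centre of its underside.

How it is judged:
By the outcome, as a careful person would: the job done as asked, in the order asked, and still so for the second after the job is handed in, while the arm keeps its last pose, push and grip.
It also fails if it takes over 53 s, if anything falls off the work surface, if the arm or the gripper's body presses on something with over 40 N, if the wrist force passes 120 N, or if a joint passes its speed limit or range.

## Robot

A 7-joint arm with a two-finger parallel gripper is mounted at the origin on the work surface. World frame = base frame: x ahead of the robot, y to its left, z up, the work surface at z = 0. Lengths are in m, angles in rad, forces in N, time in s.
With the tool pointing down it reaches from about 0.4 to 0.85 m from the base axis. Payload 6.9 kg.
Tool frame: the origin (TCP) lies midway between the tips of the shut fingers; the grasp point (between the pads) lies 19 mm behind it; z points along the fingers, y is the line along which they close (so a half turn about z gives the same grasp; the last joint's range is limited). The gripper opens to 85 mm and grips with 20 to 120 N. Pads are 22 mm wide; open, the fingers measure 114 mm over their backs; the gripper's body (76 mm by 85 mm) begins 54 mm behind the grasp point. The pads swing forward as they close: fully open they stand 13 mm farther back than shut.
Start: joints at [-1.188, 0.507, -0.238, 1.5, 0.126, 1.149, -0.155], TCP at [0.171, 0.601, 0.195] pointing down, gripper open.
Joint ranges: [-3.08, 3.08], [-0.24, 2.05], [-1.43, 1.35], [0, 2.5], [-1.52, 4.66], [0.17, 1.96], [-2.89, 2.89]. Speed limits (rad/s): [2.39, 2.39, 3.14, 3.14, 3.14, 3.14, 3.14].

## Interface

Orientations are given as a unit quaternion [w, x, y, z].
In Python, from bench import robot gives the robot as it stands. Calls block until the motion is done:
- robot.move_pose(position, orientation): joint-space move of the TCP to a pose.
- robot.servo_line(position, rotation=None, v=0.15, f_stop=None): straight line of the TCP; rotation=None keeps the orientation; v is the mean speed in m/s. With f_stop (N) it stops when the force on the tool has changed by that much, and returns True; else False.
- robot.movej(angles): joint-space move.
- robot.let_go() and robot.grasp(grip_force=None): open the fingers fully, or close them until they stop; grip_force is the grip in N (None keeps the last).
- robot.wait(seconds).
- robot.ik(position, orientation): joint angles nearest the present ones, or None.
- robot.snapshot(name): name is "scene" or "top"; returns a dict with "pixels" (384x512x3 uint8, red, green, blue), "depth" (384x512 float32, m along the optical axis (not along the pixel's ray), 0 where there is no reading), "fx", "fy", "cx", "cy" (pixels), "k1" (the pictures are not rectified: a ray, as slopes to the right and down, at radius r is drawn at 1 + k1 r^2 times it, then the intrinsics apply), "R" (3x3) and "t" (3): a world point X has camera coordinates R X + t. Camera axes: x right, y down, z forward; pixel columns grow to the right and rows downward; lengths in m; the calibration is good to about 2 mm. A picture is of the moment at which its call begins.
A pose or a line that the arm cannot do raises robot.Unreachable and nothing moves.
- robot.close_job(): hands the job in; it is judged then, once.
Readings, each from a call of its own:
- robot.get_t(): time.
- robot.get_joint_positions(): joint angles.
- robot.get_joint_vel(): joint speeds.
- robot.get_tau(): joint torques, N m.
- robot.get_position(): TCP position.
- robot.get_ee_rot(): TCP orientation.
- robot.get_wrist_force(): force on the tool from outside, world axes, zero at the start.
- robot.get_torque(): the same for the moment, N m.
- robot.get_opening(): finger opening in m.
- robot.get_grasp_force(): force on a finger pad.
Only numpy, scipy, OpenCV 4.12 (cv2) and the standard library are available. Lean on these libraries where they do the work, as an engineer would, in place of code of your own. Each camera call takes 0.05 s, during which the arm holds its last target. There are 200 camera calls.

## Working session

There is one attempt and no reset: what is moved stays moved. The work goes in short steps, each a Python script; the robot and the scene stay as the last script left them, time stands still between calls to the robot, and variables do not carry over. Pictures are saved under pics/ and viewed, at most 10 in all, crops included, and the job is handed in when it is done.

```bash
ls; mkdir -p pics
python3 - <<'E'
from bench import robot
import cv2,numpy as np
for n in("scene","top"):
    s=robot.snapshot(n); cv2.imwrite(f"pics/{n}0.png",s["pixels"][:,:,::-1]); np.savez(f"{n}0.npz",**s)
    print(n,s["fx"],s["cx"],s["cy"],s["k1"],s["R"],s["t"], -s["R"].T@s["t"])
print(robot.get_t(),robot.get_wrist_force(),robot.get_ee_rot())
E
```

```text
pics
scene 499.43706883533525 256.33860309496106 188.53111485806627 -0.06877875572146495 [[-0.63025075  0.77638615 -0.00292209]
 [ 0.60403023  0.487965   -0.63010922]
 [-0.4877822  -0.39889184 -0.77650102]] [ 0.34141289 -0.23877875  1.70722858] [1.19216102 0.53244699 1.17620567]
top 427.54887424063327 258.89475688377183 186.94470963903277 -0.1605492291964642 [[ 0.05460274 -0.99848526  0.00676169]
 [-0.96993305 -0.05464737 -0.23715722]
 [ 0.2371675   0.00639104 -0.97144775]] [-0.0457424   0.59236016  1.25847966] [ 0.27857688 -0.02134518  1.36333902]
0.1 [-0.17681664 -0.64225747 -0.27242246] [-1.13279377e-04  1.38455749e-01  9.90368290e-01 -8.01803031e-04]
```

View pics/scene0.png

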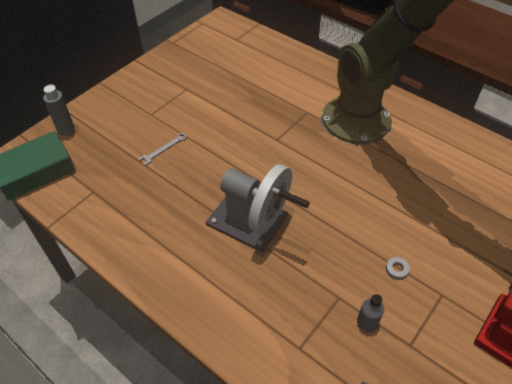

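View pics/top0.png

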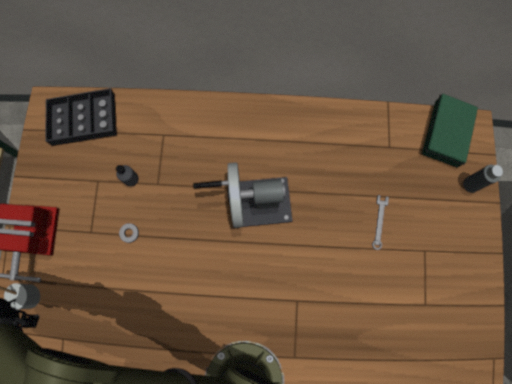

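The scene view shows the stand at about (250,205), with the wheel at (270,198) and the handle tip at (307,204). In the top view the base plate is at (265,203), the wheel at (235,196) and the handle runs from (195,186) to (225,184). The bystanders (wrench, bottle and ring) are well clear. Next I'll locate the stand from the depth data and the base plate.

```bash
cat > geo.py <<'E'
import numpy as np,cv2
def cloud(s):
    d=s["depth"]; v,u=np.mgrid[:d.shape[0],:d.shape[1]]
    K=np.array([[s["fx"],0,s["cx"]],[0,s["fy"],s["cy"]],[0,0,1]],float)
    # drawn = ray*(1+k1 r^2)  == OpenCV radial model
    r=cv2.undistortPoints(np.stack([u,v],-1).reshape(-1,1,2).astype(float),K,np.array([float(s["k1"]),0,0,0])).reshape(-1,2)
    P=np.c_[r,np.ones(len(r))]*d.reshape(-1,1)
    X=(P-s["t"])@s["R"]; X[d.ravel()==0]=np.nan
    return X.reshape(*d.shape,3)
E
python3 - <<'E'
from geo import *
C={}
for n in("scene","top"):
    s=dict(np.load(n+"0.npz")); X=cloud(s); C[n]=X
    roi=np.zeros(X.shape[:2],bool)
    if n=="top": roi[150:240,185:300]=1
    else: roi[155:255,200:320]=1
    Z=X[...,2]; hsv=cv2.cvtColor(s["pixels"],cv2.COLOR_RGB2HSV)
    pl=roi&(Z>.008)&(Z<.022)&(hsv[...,1]<80)
    p=X[pl][:,:2].astype(np.float32)
    print(n,"plate",len(p),cv2.minAreaRect(p*1000))
    # wheel: bright grey pixels
    w=roi&(hsv[...,2]>120)&(hsv[...,1]<60)&(Z>.04)
    q=X[w]; print("wheel",len(q),np.nanmin(q,0),np.nanmax(q,0),np.median(q,0))
    h=roi&(hsv[...,2]<60)&(Z>.15)&(X[...,1]>(.06)) 
    q=X[h]; print("handle?",len(q)); 
    if len(q): print(np.percentile(q,[2,50,98],axis=0).round(4), cv2.fitLine(q.astype(np.float32),cv2.DIST_HUBER,0,.01,.01).ravel())
    if n=="top":
        for v in (180,184,186,190): print(v,[tuple(X[v,u].round(3)) for u in range(190,242,6)])
E
```

```text
scene plate 1321 ((563.1749267578125, -18.42267608642578), (148.18807983398438, 191.5558624267578), 9.185174942016602)
wheel 860 [ 0.48081177 -0.08600269  0.14944174] [0.63615368 0.08911032 0.2434435 ] [0.57178839 0.0536343  0.21702994]
handle? 201
[[0.5187 0.0674 0.1522]
 [0.5612 0.1077 0.2197]
 [0.5837 0.1662 0.2282]] [0.1074692  0.75309736 0.6490723  0.55931795 0.11049636 0.2036941 ]
top plate 1226 ((560.9931030273438, -17.987648010253906), (149.05625915527344, 190.7686309814453), 9.060016632080078)
wheel 638 [ 0.46665388 -0.08638275  0.1498016 ] [0.61602606 0.08586968 0.2446036 ] [0.54760948 0.05012972 0.22728708]
handle? 159
[[0.5413 0.0741 0.1589]
 [0.5555 0.1264 0.2241]
 [0.5665 0.1651 0.2298]] [-0.08814768  0.99606997 -0.00864037  0.5565325   0.12365726  0.2237958 ]
180 [(np.float64(0.621), np.float64(0.216), np.float64(0.003)), (np.float64(0.623), np.float64(0.196), np.float64(0.001)), (np.float64(0.624), np.float64(0.176), np.float64(0.001)), (np.float64(0.626), np.float64(0.157), np.float64(-0.003)), (np.float64(0.569), np.float64(0.111), np.float64(0.224)), (np.float64(0.
[... 1114 characters left out ...]
loat64(0.608), np.float64(0.095), np.float64(0.003)), (np.float64(0.551), np.float64(0.059), np.float64(0.242)), (np.float64(0.552), np.float64(0.043), np.float64(0.241))]
190 [(np.float64(0.588), np.float64(0.213), np.float64(0.0)), (np.float64(0.589), np.float64(0.193), np.float64(0.0)), (np.float64(0.591), np.float64(0.174), np.float64(-0.0)), (np.float64(0.59), np.float64(0.153), np.float64(0.007)), (np.float64(0.593), np.float64(0.134), np.float64(-0.001)), (np.float64(0.593), np.float64(0.114), np.float64(0.004)), (np.float64(0.595), np.float64(0.095), np.float64(0.001)), (np.float64(0.54), np.float64(0.058), np.float64(0.24)), (np.float64(0.541), np.float64(0.042), np.float64(0.239))]
```

Stand yaw is about 9.1° and its origin is near (0.550, 0.056). The handle angle is about 0.25. Next I'll check reachability, approach and grasp.

```bash
cat > cfg.py <<'E'
import numpy as np
from scipy.spatial.transform import Rotation as Ro
from bench import robot
YAW=np.deg2rad(9.1); X=np.array([np.cos(YAW),np.sin(YAW),0]); Y=np.array([-np.sin(YAW),np.cos(YAW),0]); Zu=np.array([0,0,1.])
O=np.array([.562,-.018,0])+.075*Y; G=.088          # grip place along the handle, stand y
TIP=np.array([0,0,-.021])
def quat(s): 
    y=s*X; z=-Zu; return Ro.from_matrix(np.c_[np.cross(y,z),y,z]).as_quat()[[3,0,1,2]]
def rad(a): return np.sin(a)*X+np.cos(a)*Zu
def tan(a): return np.cos(a)*X-np.sin(a)*Zu
def tcp(a): return O+G*Y+.145*Zu+.075*rad(a)+TIP
E
python3 - <<'E'
from cfg import *
from geo import cloud; import cv2
s=dict(np.load("top0.npz")); C=cloud(s); hsv=cv2.cvtColor(s["pixels"],cv2.COLOR_RGB2HSV)
L=(C-O); ys=L@Y; xs=L@X
m=(hsv[...,2]<60)&(C[...,2]>.2)&(ys>.045)&(ys<.105)&(abs(xs)<.08); a=np.arcsin(np.median(xs[m])/.075); print("handle",m.sum(),np.median(xs[m]),np.median(C[m][:,2]),"a",a)
lo=np.array([-3.08,-.24,-1.43,0,-1.52,.17,-2.89]);hi=np.array([3.08,2.05,1.35,2.5,4.66,1.96,2.89])
best=[]
for sg in(1,-1):
    js=[robot.ik(tcp(b),quat(sg)) for b in np.linspace(0,6.28,13)]
    if any(j is None for j in js): print(sg,"none"); continue
    js=np.array(js); print(sg,js.min(0).round(2),js.max(0).round(2),"margin",min((js-lo).min(),(hi-js).min()))
    best.append((abs(js[0]-robot.get_joint_positions()).sum(),sg))
sg=min(best)[1]; print(best,sg); open("sg","w").write(f"{sg} {a}")
p=robot.get_position(); robot.servo_line([p[0],p[1],.36],v=.25)
t=tcp(a); robot.move_pose([t[0],t[1],.36],quat(sg)); print(robot.get_t(),robot.get_position()-t)
s=robot.snapshot("scene"); np.savez("scene1.npz",**s)
im=s["pixels"][90:270,170:400,::-1]; cv2.imwrite("pics/above.png",cv2.resize(im,None,fx=3,fy=3))
E
```

```text
handle 119 0.017658715475155882 0.2245517405346046 a 0.23768108554499495
1 [-0.48  0.34  0.16  1.57 -0.14  0.68 -0.06] [-0.4   0.6   0.23  2.   -0.09  1.08 -0.01] margin 0.49899032785942543
-1 [ 0.08  0.37 -0.63  1.56  0.23  0.77  2.51] [ 0.1   0.66 -0.56  1.99  0.49  1.13  2.74] margin 0.15225751894798645
[(np.float64(1.9147468549664692), 1), (np.float64(4.909122170872841), -1)] 1
3.0417 [-0.00033253  0.00163239  0.16294093]
```

View pics/above.png

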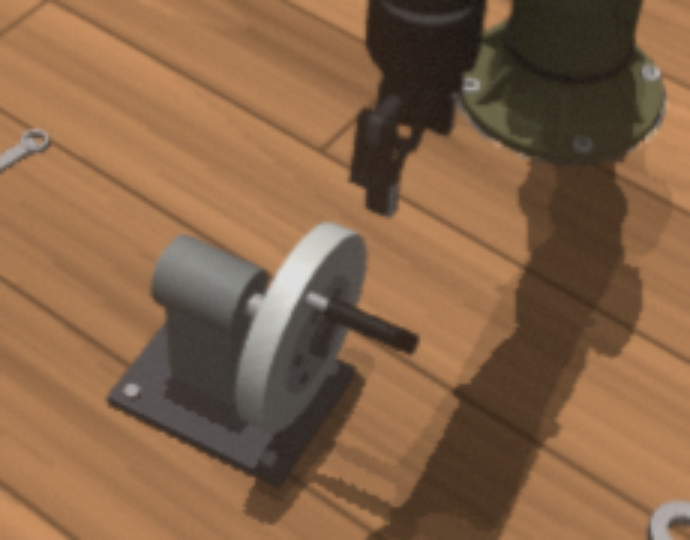

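The open gripper (385,160) hangs above the handle (370,325), with the closing line across it. I'll go down and grasp.

Run:
```python
from cfg import *
sg,a=map(float,open("sg").read().split()); t=tcp(a)
print("stop",robot.servo_line(t,quat(sg),v=.12,f_stop=12)); robot.wait(.3)
f=np.mean([robot.get_wrist_force() for _ in range(20)],0); print("bias",f,"err",robot.get_position()-t)
np.save("bias.npy",f)
robot.grasp(50); robot.wait(.2)
print(robot.get_t(),robot.get_opening(),robot.get_grasp_force(),robot.get_wrist_force(),robot.get_position()-t)
```

```text
stop False
bias [ 0.45309167 -1.04185911  0.46650652] err [9.23561395e-05 4.35742281e-05 2.36439466e-04]
5.8667 4.981354183396369e-06 0.0 [-0.36456751 -0.53764547 -0.39000967] [5.72962422e-06 1.24632342e-05 9.31436616e-06]
```

Nothing was between the fingers, so I'll look.

Run:
```python
from bench import robot
import cv2,numpy as np
s=robot.snapshot("scene");np.savez("scene2.npz",**s); a=cv2.resize(s["pixels"][130:260,200:330,::-1],None,fx=3,fy=3)
s=robot.snapshot("top");np.savez("top2.npz",**s); b=cv2.resize(s["pixels"][130:260,160:290,::-1],None,fx=3,fy=3)
cv2.imwrite("pics/g2.png",np.hstack([a,b]))
```

```text
(no output)
```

View pics/g2.png

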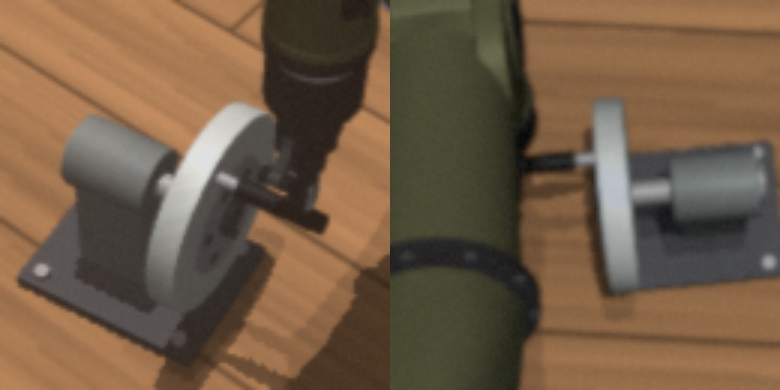

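The handle looks unmoved: its tip is at about (307,204) in the full frame and the fingers appear behind it. I'll compare the projected TCP and the finger depth with the handle.

Run:
```python
from cfg import *
from geo import cloud; import cv2
print("pos",robot.get_position(),robot.get_joint_positions(),robot.get_opening())
print("R",Ro.from_quat(np.array(robot.get_ee_rot())[[1,2,3,0]]).as_matrix().round(3).tolist())
def proj(s,P):
    K=np.array([[s["fx"],0,s["cx"]],[0,s["fy"],s["cy"]],[0,0,1]],float)
    return cv2.projectPoints(np.atleast_2d(P).astype(float),cv2.Rodrigues(s["R"])[0],s["t"],K,np.array([float(s["k1"]),0,0,0]))[0].reshape(-1,2).round(1)
sg,a=map(float,open("sg").read().split())
c0=O+.145*Zu
pts=[robot.get_position(),c0+.075*rad(a)+.033*Y,c0+.075*rad(a)+.113*Y,c0+.014*Y,c0+.014*Y+.095*Zu,c0+.014*Y+.095*X]
for n in("scene0","scene2","top0"):
    s=dict(np.load(n+".npz")); print(n,proj(s,pts).tolist())
s=dict(np.load("scene2.npz")); C=cloud(s); S=np.stack([(C-O)@X,(C-O)@Y,C[...,2]],-1)
for v in range(184,206,3): print(v,[tuple((S[v,u]*1000).round().astype(int).tolist()) for u in range(276,314,4)])
```

```text
pos [0.55365665 0.14572917 0.19688439] [-0.45359001  0.42810555  0.23217072  1.64450776 -0.1084002   1.08161773
 -0.03184562] -9.528314981064944e-05
R [[-0.158, 0.987, -0.0], [0.987, 0.158, -0.0], [-0.0, -0.0, -1.0]]
scene0 [[299.1, 205.9], [279.7, 191.9], [308.9, 204.8], [275.5, 201.9], [276.6, 178.4], [257.3, 228.1]]
scene2 [[299.1, 205.9], [279.7, 191.9], [308.9, 204.8], [275.5, 201.9], [276.6, 178.4], [257.3, 228.1]]
top0 [[202.1, 187.2], [221.0, 183.4], [192.2, 186.3], [229.9, 194.7], [227.9, 187.0], [227.1, 163.7]]
184 [(-4, 11, 212), (-20, 14, 197), (-44, 15, 173), (-73, 13, 141), (68, 86, 333), (58, 91, 325), (35, 92, 302), (34, 101, 307), (10, 101, 281), (-216, 28, 0)]
187 [(-3, 12, 202), (-24, 13, 181), (-45, 14, 159), (75, 80, 326), (72, 89, 328), (60, 93, 318), (30, 91, 286), (33, 101, 295), (-199, 22, 0), (-205, 33, 0)]
190 [(20, 24, 222), (15, 32, 222), (-47, 14, 145), (78, 83, 321), (75, 91, 323), (75, 100, 329), (53, 100, 304), (30, 101, 280), (-188, 28, 0), (-195, 38, 0)]
193 [(25, 27, 217), (26, 38, 226), (22, 47, 227), (15, 54, 224), (-157, -10, -4), (73, 100, 315), (52, 101, 293), (23, 99, 261), (-179, 32, -2), (-185, 43, -1)]
196 [(1, 15, 171), (28, 39, 217), (25, 49, 220), (24, 59, 225), (19, 68, 225), (33, 84, 250), (30, 92, 252), (19, 98, 244), (-169, 37, -1), (-176, 47, -3)]
199 [(4, 17, 164), (-14, 20, 145), (-54, 12, 96), (25, 60, 215), (24, 70, 220), (21, 80, 223), (30, 93, 241), (12, 96, 223), (-158, 43, -1), (-164, 53, 0)]
202 [(11, 21, 161), (-13, 21, 134), (-54, 13, 83), (-117, -3, 1), (-120, 8, 5), (-9223372036854775808, -9223372036854775808, -9223372036854775808), (24, 92, 222), (22, 101, 227), (18, 110, 228), (-151, 59, 4)]
205 [(9, 20, 147), (-27, 14, 101), (-105, -10, -3), (-108, 1, 0), (-111, 13, 4), (-116, 24, 6), (27, 94, 215), (25, 103, 219), (18, 111, 217), (-144, 63, -1)]<stdin>:14: RuntimeWarning: invalid value encountered in cast
```

Run:
```python
from cfg import *
from geo import cloud
for n,tz in(("scene1",.36),("scene2",.197)):
    s=dict(np.load(n+".npz")); C=cloud(s); S=np.stack([(C-O)@X,(C-O)@Y,C[...,2]],-1)*1000
    print(n)
    m=(S[...,0]>-60)&(S[...,0]<90)&(S[...,1]>70)&(S[...,1]<115)&(S[...,2]>190)&(S[...,2]<tz*1000+60)
    v,u=np.nonzero(m)
    for r in np.unique(v): 
        k=v==r; print(r,[(int(c),*S[r,c].round().astype(int).tolist()) for c in u[k]][::2])
q=robot.get_joint_positions(); print(robot.get_tau().round(2),robot.get_wrist_force(),robot.get_grasp_force(),robot.get_t())
```

```text
scene1
129 [(313, -28, 83, 418)]
130 [(313, -24, 85, 419), (317, -28, 92, 419)]
131 [(312, -26, 82, 413), (314, -27, 86, 414), (316, -27, 91, 416), (318, -27, 96, 419)]
132 [(312, -24, 83, 412), (314, -25, 87, 414), (316, -26, 92, 415), (318, -28, 95, 415), (321, -30, 101, 416)]
133 [(314, -25, 88, 411), (316, -25, 92, 413), (318, -26, 96, 414), (320, -27, 101, 415)]
134 [(316, -24, 93, 410), (318, -26, 97, 411)]
159 [(292, 74, 84, 419), (300, 64, 98, 417)]
160 [(294, 73, 88, 417), (298, 70, 96, 418), (300, 65, 99, 415)]
161 [(296, 67, 91, 409), (298, 71, 97, 417), (300, 67, 100, 414)]
162 [(299, 65, 97, 408)]
195 [(294, 15, 71, 226)]
196 [(294, 17, 72, 225), (296, 13, 75, 224)]
197 [(293, 20, 71, 224), (295, 20, 76, 227), (297, 17, 80, 226), (299, 12, 83, 223)]
198 [(293, 23, 72, 224), (295, 18, 75, 221), (297, 20, 81, 227), (299, 17, 85, 226), (301, 14, 89, 226)]
199 [(292, 26, 71, 223), (294, 24, 76, 224), (296, 23, 80, 226), (298, 22, 85, 227), (300, 19, 89, 226), (302, 16, 93, 225), (304, 11, 96, 222)]
200 [(292, 24, 70, 216), (294, 24, 76, 220), (296, 22, 80, 221), (298, 24, 86
[... 2226 characters left out ...]
101, 227), (306, 19, 105, 226), (308, 18, 110, 228)]
203 [(296, 26, 83, 215), (298, 28, 89, 221), (300, 24, 92, 218), (302, 25, 98, 224), (304, 24, 102, 225), (306, 21, 106, 224), (308, 18, 110, 223)]
204 [(298, 27, 88, 216), (300, 27, 94, 219), (302, 25, 98, 220), (304, 25, 103, 223), (306, 24, 108, 225), (308, 18, 110, 220)]
205 [(300, 27, 94, 215), (302, 26, 99, 218), (304, 25, 103, 219), (306, 24, 108, 221), (308, 18, 111, 217)]
206 [(302, 25, 99, 212), (304, 26, 104, 217), (306, 27, 110, 222), (308, 17, 111, 211)]
207 [(305, 29, 108, 219), (307, 25, 112, 216)]
[-0.000e+00 -5.494e+01  3.460e+00 -2.423e+01  1.000e-02  0.000e+00
  0.000e+00] [ 0.0561195  -0.41790342  0.59590853] 0.0 5.9667
```

The depth data puts the fingertips about 35–40 mm above the reported TCP, in both the open and the shut pose. The bench and plate heights are consistent. The shut fingers are right above the handle, so a gentle touch on its top (z≈0.226) will measure the offset.

Run:
```python
from cfg import *
p=robot.get_position(); 
print(robot.servo_line(p-[0,0,.03],v=.02,f_stop=4)); q=robot.get_position(); print(q,robot.get_wrist_force(),robot.get_t())
print("offset (true tip - reported)",.145+.075*np.cos(.238)+.009-q[2])
robot.servo_line(q+[0,0,.012],v=.1)
import cv2
s=robot.snapshot("scene"); cv2.imwrite("pics/t3.png",cv2.resize(s["pixels"][130:260,200:330,::-1],None,fx=4,fy=4))
```

```text
True
[0.55414152 0.14582366 0.19033487] [-0.68765316  0.36174749  4.49429207] 6.5833
offset (true tip - reported) 0.036550986398633745
```

The contact shows the real tips are 36.5 mm short of the reported TCP. I'll correct for that and regrasp.

```bash
sed -i 's/-\.021\])/-.021-.0365])/' cfg.py
python3 - <<'E'
from cfg import *
sg,a=map(float,open("sg").read().split()); t=tcp(a)
print([robot.ik(tcp(b),quat(sg)) is not None for b in np.linspace(0,6.28,9)])
robot.servo_line([t[0],t[1],.225],quat(sg),v=.15)
robot.let_go(); print("stop",robot.servo_line(t,quat(sg),v=.1,f_stop=12)); robot.wait(.2)
f=[]
for _ in range(10): f.append(robot.get_wrist_force()); robot.wait(.02)
print("bias",np.mean(f,0),np.std(f,0),robot.get_position()-t); np.save("bias.npy",np.mean(f,0))
robot.grasp(50); robot.wait(.2)
print(robot.get_t(),robot.get_opening(),robot.get_grasp_force(),robot.get_wrist_force(),robot.get_position()-t)
E
```

```text
[True, True, True, True, True, True, True, True, True]
stop False
bias [-0.32176034  0.03804111  0.06300723] [0.53129432 0.2279535  0.43532548] [1.28098204e-04 1.82059786e-05 3.09144404e-04]
9.9917 0.016585435261549267 48.80774259567261 [1.02509847 0.1123365  3.31078328] [2.43620558e-04 7.32926591e-05 1.87153272e-04]
```

Gripped: opening 16.6 mm, 49 N. Now I'll turn in small steps, recording the force and stopping if it grows.

```bash
cat > turn.py <<'E'
from cfg import *
import json
def turn(a0,a1,log,v=.07,step=.2,lim=35):
    sg=float(open("sg").read().split()[0]); n=max(1,int(np.ceil(abs(a1-a0)/step))); d=np.sign(a1-a0)
    for a in np.linspace(a0,a1,n+1)[1:]:
        robot.servo_line(tcp(a),v=v)
        F=[]
        for _ in range(3): F.append(robot.get_wrist_force()); robot.wait(.02)
        F=np.mean(F,0); p=robot.get_position()
        log.append([a,d,F@rad(a),F@tan(a),F@Y,*p,robot.get_opening()])
        if np.linalg.norm(F)>lim: print("ABORT",a,F); return a
    return a1
E
python3 - <<'E'
from turn import *
log=[]; a=turn(.238,.238+1.0,log)
for r in log: print(np.round(r[:5],2),(np.array(r[5:8])-tcp(r[0])).round(4),round(r[8],4))
if np.max(np.abs(np.array(log)[:,2]))<20: a=turn(a,.238+6.6,log)
json.dump(log,open("log1.json","w")); print(a,robot.get_t())
for r in log[5:]: print(np.round(r[:5],1),round(r[8],4))
E
```

```text
[ 0.44  1.    1.3  -1.67 -0.28] [-0.0002 -0.0001 -0.0001] 0.0164
[ 0.64  1.   -1.4   0.94 -0.11] [-0.0002 -0.0001 -0.0005] 0.0167
[ 0.84  1.   -3.82  1.99 -0.18] [-0.0006 -0.0002 -0.0006] 0.0165
[ 1.04  1.   -6.1   2.41 -0.55] [-0.0011 -0.0003 -0.0006] 0.017
[ 1.24  1.   -7.06  3.35 -0.1 ] [-0.0014 -0.0004 -0.0006] 0.0169
6.837999999999999 23.7417
[ 1.4  1.  -7.   4.2 -0.5] 0.0165
[ 1.6  1.  -7.1  5.  -1. ] 0.0165
[ 1.8  1.  -7.3  4.9 -0.7] 0.0165
[ 2.   1.  -8.4  4.7 -1. ] 0.0167
[ 2.2  1.  -9.8  4.6 -0.5] 0.0166
[  2.4   1.  -10.9   3.6  -0.1] 0.0168
[  2.6   1.  -11.8   3.2  -0.3] 0.0165
[ 2.8  1.  -8.7  3.6 -0.4] 0.0163
[ 3.   1.  -8.6  3.6 -0.3] 0.0164
[ 3.2  1.  -6.5  5.6 -0. ] 0.0164
[ 3.4  1.  -5.1  8.1  0.3] 0.0165
[ 3.6  1.  -3.9 10.3  1.2] 0.016
[ 3.8  1.  -1.4 11.2  1.6] 0.0161
[ 4.   1.   1.6 10.9  2.6] 0.0163
[ 4.2  1.   4.9 10.1  2.7] 0.0166
[4.4 1.  7.1 9.9 3.4] 0.0162
[4.6 1.  9.5 8.4 3.5] 0.0166
[ 4.8  1.  10.8  8.2  2.9] 0.0162
[ 5.   1.  12.2  6.6  3.6] 0.0164
[ 5.2  1.  12.2  5.4  3. ] 0.0166
[ 5.4  1.  10.6  2.   3.3] 0.0163
[ 5.6  1.   7.2 -0.8  2.8] 0.0165
[ 5.8  1.   1.9 -4.1  3.2] 0.0163
[ 6.   1.  -0.3 -4.6  3.1] 0.0165
[ 6.2  1.  -2.6 -4.1  2.6] 0.0162
[ 6.4  1.  -3.6 -3.6  2.2] 0.0165
[ 6.6  1.  -5.  -2.2  2.2] 0.0168
[ 6.8  1.  -6.5 -0.8  1.7] 0.0164
```

The drag sign is masked because each fast step ends with the wheel's inertia pushing forward. The full turn is done. I'll now sweep back slowly for clean readings, with the circle centre shifted 1.5 mm towards -x because of the constant side force.

```bash
sed -i 's/^O=.*\.075\*Y;/O=np.array([.562,-.018,0])+.075*Y-.0015*X;/; ' cfg.py; sed -i 's/wait(.02)/wait(.01)/' turn.py
python3 - <<'E'
from turn import *
log=[]; a=turn(6.838,2.94,log,v=.033,step=.27)
json.dump(log,open("log2.json","w")); print(a,robot.get_t())
for r in log: print(np.round(r[:5],2),(np.array(r[5:8])-tcp(r[0])).round(4))
L=np.array(log)[1:]; A=np.c_[np.ones(len(L)),np.sin(L[:,0]),np.cos(L[:,0])]
c,res,*_=np.linalg.lstsq(A,L[:,3],rcond=None); d=np.arctan2(c[2],c[1]); print(c,np.hypot(c[1],c[2]),"d",d,"target",(np.pi-d)%(2*np.pi),(L[:,3]-A@c).round(1))
E
```

```text
2.94 35.2833
[ 6.58 -1.    4.13 -6.77  1.95] [-0.0003 -0.      0.0007]
[ 6.32 -1.    8.54 -1.97  2.19] [-0.0006  0.      0.0007]
[ 6.06 -1.    8.75  0.1   2.4 ] [-0.0008  0.      0.0005]
[ 5.8  -1.    7.84  1.19  2.84] [-0.0013  0.      0.0003]
[ 5.54 -1.    6.31  2.16  2.65] [-0.0013  0.0001  0.    ]
[ 5.28 -1.    4.8   2.65  4.01] [-0.001   0.0001 -0.0001]
[ 5.02 -1.    3.79  2.89  4.23] [-0.0008  0.0002 -0.0002]
[ 4.76 -1.    2.35  2.94  4.36] [-0.0006  0.0002 -0.0002]
[ 4.5  -1.    0.86  3.36  4.91] [-0.0003  0.0003 -0.0001]
[ 4.24 -1.   -0.54  3.41  5.01] [-0.0001  0.0003 -0.    ]
[ 3.98 -1.   -1.96  4.79  4.57] [0.     0.0002 0.0001]
[ 3.72 -1.   -5.04  6.19  4.27] [0.0001 0.0002 0.0003]
[ 3.46 -1.   -9.11  7.73  4.31] [-0.0003  0.0001  0.0006]
[  3.2   -1.   -14.03   7.61   3.93] [-0.0014 -0.0002  0.0006]
[  2.94  -1.   -16.18   7.3    3.57] [-0.0033 -0.0005  0.0001]
[ 3.55528533  0.20833918 -3.44926349] 3.4555497201877503 d -1.5104685562005962 target 4.652061209790389 [-2.1 -0.   0.8  1.3  1.1  0.6 -0.2 -0.7 -1.5 -0.9 -0.1  1.   0.6  0.3]
```

Run:
```python
from turn import *
l1=np.array(json.load(open("log1.json")))[2:]; l2=np.array(json.load(open("log2.json")))[1:]
def fit(L,s):
    A=np.c_[[(L[:,1]>0)*1.,(L[:,1]<0)*1.,np.sin(L[:,0]),np.cos(L[:,0])]].T
    c=np.linalg.lstsq(A,L[:,3],rcond=None)[0]; d=np.arctan2(c[3],c[2]); print(s,c.round(2),np.hypot(*c[2:]).round(2),"target",(np.pi-d)%(2*np.pi),"rms",np.std(L[:,3]-A@c))
fit(l1,"f");fit(l2,"b");fit(np.r_[l1,l2],"both")
a=2.94; t0=robot.get_t()
def rd(tag):
    F=np.mean([robot.get_wrist_force() for _ in range(5)],0); e=robot.get_position()-tcp(a)
    print(tag,round(a,3),round(robot.get_t(),2),"r %.1f t %.1f"%(F@rad(a),F@tan(a)),"err r %.1f t %.1f"%(e@rad(a)*1e3,e@tan(a)*1e3))
for i in range(3): rd("rest"); robot.wait(.08)
for da in [-.025]*3+[.025]*6: a+=da; robot.servo_line(tcp(a),v=.02); rd("step")
```

```text
f [ 3.86  0.   -2.27 -4.66] 5.18 target 5.165248785078921 rms 2.714035306601295
b [ 0.    3.56  0.21 -3.45] 3.46 target 4.652061209790389 rms 0.9785439575138218
both [ 3.86  2.35 -1.99 -4.29] 4.73 target 5.146219216561374 rms 2.3990445292120826
rest 2.94 35.28 r -15.1 t 6.9 err r -0.7 t 3.3
rest 2.94 35.37 r -15.8 t 7.0 err r -0.7 t 3.3
rest 2.94 35.45 r -15.4 t 7.6 err r -0.7 t 3.3
step 2.915 35.78 r -17.1 t 9.5 err r -0.8 t 4.3
step 2.89 36.03 r -16.6 t 9.2 err r -0.8 t 4.5
step 2.865 36.28 r -15.2 t 9.4 err r -0.9 t 4.7
step 2.89 36.53 r -13.8 t 5.7 err r -0.7 t 2.8
step 2.915 36.78 r -11.8 t 2.6 err r -0.7 t 0.8
step 2.94 37.03 r -10.7 t 1.0 err r -0.7 t -0.9
step 2.965 37.28 r -8.8 t -0.6 err r -0.7 t -1.5
step 2.99 37.53 r -8.7 t -2.0 err r -0.7 t -1.5
step 3.015 37.78 r -8.6 t -1.3 err r -0.7 t -1.6
```

Small slow steps give clean plateaus: +10 N backward and -1.8 N forward, so gravity is about 4.3 N at a=2.94, which fits a target near 5.1. I'll go there and measure gravity's zero crossing the same way, using the measured angles.

```bash
cat > probe.py <<'E'
from turn import *
def probe(a,steps,v=.025):
    for da in steps:
        a+=da; robot.servo_line(tcp(a),v=v)
        F=np.mean([robot.get_wrist_force() for _ in range(5)],0); w=robot.get_position()-(O+G*Y+.145*Zu+TIP)
        b=np.arctan2(w@X,w@Zu)%(2*np.pi)
        print("cmd %.3f act %.3f t %.2f r %.1f T %.1f rad %.4f"%(a,b,robot.get_t(),F@rad(b),F@tan(b),np.hypot(w@X,w@Zu)))
    return a
E
python3 - <<'E'
from probe import *
log=[]; a=turn(3.015,4.95,log,v=.08,step=.28)
a=probe(a,[.03]*4+[-.03]*6)
E
```

```text
cmd 4.980 act 4.977 t 41.07 r 2.8 T 2.4 rad 0.0757
cmd 5.010 act 5.003 t 41.32 r 1.7 T -1.3 rad 0.0757
cmd 5.040 act 5.031 t 41.57 r 0.3 T -1.2 rad 0.0757
cmd 5.070 act 5.059 t 41.82 r 0.5 T -2.5 rad 0.0758
cmd 5.040 act 5.035 t 42.07 r 1.0 T 0.6 rad 0.0757
cmd 5.010 act 5.008 t 42.32 r 1.9 T 1.5 rad 0.0756
cmd 4.980 act 4.979 t 42.57 r 1.5 T 3.0 rad 0.0756
cmd 4.950 act 4.949 t 42.82 r 1.6 T 2.5 rad 0.0756
cmd 4.920 act 4.920 t 43.07 r 2.5 T 2.8 rad 0.0756
cmd 4.890 act 4.890 t 43.32 r 1.8 T 3.9 rad 0.0756
```

Run:
```python
from probe import *
log=[]; a=turn(4.89,5.63,log,v=.08,step=.25)
a=probe(a,[.03]*3+[-.03]*5); print(a)
```

```text
cmd 5.660 act 5.621 t 44.79 r 3.9 T -3.5 rad 0.0760
cmd 5.690 act 5.637 t 45.04 r 3.3 T -6.9 rad 0.0761
cmd 5.720 act 5.659 t 45.29 r 3.4 T -7.4 rad 0.0761
cmd 5.690 act 5.660 t 45.54 r 4.7 T -3.6 rad 0.0759
cmd 5.660 act 5.651 t 45.79 r 6.9 T 0.7 rad 0.0758
cmd 5.630 act 5.629 t 46.04 r 8.0 T 1.5 rad 0.0758
cmd 5.600 act 5.601 t 46.29 r 8.0 T 3.8 rad 0.0758
cmd 5.570 act 5.571 t 46.54 r 6.6 T 2.3 rad 0.0757
5.569999999999999
```

Gravity crosses from +0.7 N at 5.0 to -2.3 N at 5.63, which puts the heavy side down at a≈5.15. This agrees with the other estimates. I'll move there, check and hand in.

Run:
```python
from probe import *
import cv2
log=[]; a=turn(5.57,5.15,log,v=.05,step=.22); robot.wait(.3)
w=robot.get_position()-(O+G*Y+.145*Zu+TIP); print(np.arctan2(w@X,w@Zu)%(2*np.pi),robot.get_wrist_force(),robot.get_opening(),robot.get_grasp_force(),np.abs(robot.get_joint_vel()).max())
s=robot.snapshot("scene"); cv2.imwrite("pics/end.png",cv2.resize(s["pixels"][110:290,190:420,::-1],None,fx=3,fy=3)); print(robot.get_t())
```

```text
5.139883865358614 [-1.91195351  4.56264721 -0.7751387 ] 0.016534951764310867 51.803144216537476 0.001202796433208979
47.875
```

View pics/end.png

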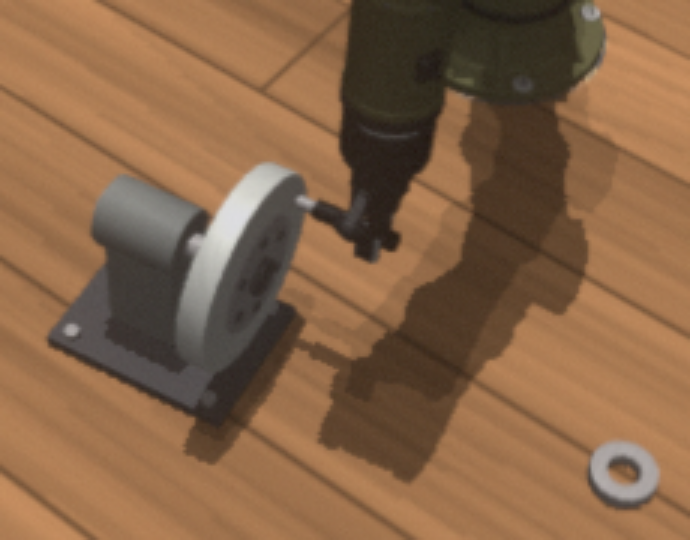

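The fingers grip the handle at (365,225), on the robot side of the wheel. The wheel is at rest and the ring at (622,473) is untouched.

```bash
python3 -c "
from bench import robot
print(robot.close_job())"
```

```text
the job is handed in; nothing more can be done
None
```

Job handed in at about 48 s of the 53 s: I turned the wheel a full turn by the handle, then left it gripped and at rest at 5.14 rad, where I felt the heavy side to be straight down (estimate 5.15 rad, from noisy force readings); I didn't touch the wrench, bottle or ring.

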